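# Run a loaded mould trolley down its rail and catch it on the buffer

### The job

Draw the latch bolt so that the trolley with the plaster mould rolls down the rail on its own, catch it while it rolls by meeting its sprung buffer plate with the fingers and slow it down softly, then hold it still for a good two seconds clearly short of the end stop. After that let it down gently against both pads of the end stop and take the hand away; the bolt stays drawn, the mould stays in its place on the trolley, and the other things on the table stay where they are.

Things in the scene. Friction and masses are not known exactly. Their poses are not given: they have to be found in the camera images.
- ramp: Fixed rail: two parallel steel tubes on wooden trestles. Origin on the table under its middle; y runs up the slope (downhill is -y), x across (-x side to the robot), z up. Tubes 16 mm thick, centred at x = -36 and 36 mm, y = -360 to 360 mm; tube tops are 70 mm + 0.058 * y above the table. Above them stand only the trolley, bolt, stop and an end board 120 mm high at y = 359 mm.
- bolt (a joint): Latch bolt, m: 0 shut (its tip blocks the trolley's deck); grows to 0.05 as it is drawn along the ramp's -x. The trolley is let go at about 0.03. Drawn means 0.035 or more. Sliding takes 2 N and it stays where left. A steel rod 12 mm thick along ramp x at ramp y = 200 mm, 122 mm above the table.
- bolt_knob (a point): Grip point on the bolt's upright black knob, 16 mm thick, 42 mm tall: it ends 18 mm above this point and 24 mm below it, on the rod. At ramp x = -128 mm when shut; moves with the bolt. The bolt's guide, a steel block 133 mm high, stands at ramp x = -98 to -78 mm, y = 175 to 225 mm.
- trolley (a joint): Way the trolley has rolled down the rail, m: 0 at the start. Deck with load nominally 1.55 kg (1.46 to 1.76). The slope pulls it with 0.058 * weight (0.88 N), against 0.1 N friction and a drag of 3.4 N per m/s: it tends to about 0.23 m/s (0.21 to 0.27) with a time constant of about 0.45 s.
- trolley_mid (a point): Middle of the trolley's deck top; at ramp y = 262 mm at the start, 50 mm above the tube tops. Level wooden deck 130 mm across the rail, 110 mm along it, 16 mm thick, with a rim 13 mm high, on four wheels. The buffer stands out from its downhill edge.
- buffer (a joint): Compression of the sprung buffer, m: 0 free, up to 0.045. Spring 150 N/m (damping 2.5 N per m/s). Holding the trolley on the slope presses it in by 5 to 7 mm; more than 16 mm is too hard a catch (meeting it at a speed difference under 0.05 m/s and braking at under 0.3 m/s2 is soft; standing still in its way is not).
- buffer_face (a point): Centre of the downhill face of the black buffer plate, which the fingers meet: 52 mm wide across the rail, 44 mm tall, 115 mm downhill of the trolley's middle when free, 16 mm below the deck's top; about 41 mm above the tube tops there.
- stop: Fixed end stop low on the rail; its place along it varies by 70 mm. Origin on the table, axes as the ramp's. Two steel posts 120 mm high at x = -73 to -49 and 49 to 73 mm with rubber pads on their uphill side; the 98 mm between them is free for the buffer and the fingers, also further downhill. The posts end 40 mm downhill of the pads' faces.
- stop_line (a point): Point midway between the faces of the two pads. The deck's front edge touches both pads when the trolley's middle is 55 mm uphill of this point. Clearly short of the stop: 80 mm or more. Gently against it: at under 0.08 m/s.
- load: White eight-sided plaster mould standing loose on the middle of the trolley's deck, 92 mm wide, 80 mm high, nominally 0.6 kg (0.51 to 0.81); origin under its centre.
- mould_a: Eight-sided white plaster mould, 100 mm wide, 75 mm high; origin under its centre. Bystander.
- mould_b: Eight-sided white plaster mould, 90 mm wide, 90 mm high; origin under its centre. Bystander.
- mould_c: Eight-sided white plaster mould, 96 mm wide, 70 mm high; origin under its centre. Bystander.
- lid_a: Brown clay lid with a knob, 84 mm across, 30 mm high. Bystander beyond the ramp.
- lid_b: Brown clay lid with a knob, 84 mm across, 30 mm high. Bystander on the robot's side.
- sponge: Yellow sponge, 85 x 60 x 35 mm. Bystander.
- brush: Wooden brush lying flat. Bystander.
- cup: White cup, 76 mm wide, 85 mm high. Bystander to the robot's left.
Not all that is in view belongs to the job. Leave any red or turquoise look-alike of the load alone.

How it is judged (in metres and radians):
On the way, in this order (a step that is already met when the one before it is completed fails the run):
1. the latch bolt is drawn (value of joint bolt above 0.03 m), for 0.1 s.
2. the trolley rolls on its own, its buffer free, 80 mm and more down the rail (value of joint trolley above 0.08 m and velocity of joint trolley above 0.1 m/s and value of joint buffer below 0.002 m and contact force between each of the fingers, the arm and load below 0.05 N), for 0.1 s.
3. the trolley is slowed down on its buffer (velocity of joint trolley between 0.03 and 0.2 m/s and value of joint buffer above 0.002 m), for 0.08 s.
4. the trolley is held still on its buffer, its middle 75 mm or more uphill of the pads' faces (velocity of joint trolley between -0.025 and 0.025 m/s and value of joint buffer above 0.003 m and y of trolley_mid in the frame of stop_line above 0.075 m), for 1.5 s.
At the end, for the whole second after the job is handed in: The trolley stands still against the end stop's pads (its middle 48 to 61 mm uphill of the pads' faces), the mould stands upright within 16 mm of the deck's middle, and the bolt is still drawn at least 30 mm (y of trolley_mid in the frame of stop_line between 0.048 and 0.061 m and velocity of joint trolley between -0.02 and 0.02 m/s and horizontal distance between load and trolley_mid below 0.016 m and angle between load's own z axis and vertical below 0.1 rad and linear speed of load below 0.02 m/s and value of joint bolt above 0.03 m); the robot touches nothing.
It fails at once if the trolley is caught too hard: the buffer is pressed in more than 16 mm (value of joint buffer above 0.016 m).
It fails at once if the trolley bumps into the end stop (within 10 mm of it at more than 0.1 m/s) (y of trolley_mid in the frame of stop_line below 0.065 m and velocity of joint trolley above 0.1 m/s).
It fails at once if the mould slides 20 mm or tips on the trolley (angle between load's own z axis and vertical above 0.25 rad or horizontal distance between load and trolley_mid above 0.02 m).
It fails at once if a bystander is shifted by more than 30 mm (distance of any of mould_a, mould_b, mould_c, lid_a, lid_b, sponge, brush, cup from where it was at the start of the episode above 0.03 m).
It also fails if it takes over 42 s, if anything falls off the work surface, if the arm or the gripper's body presses on something with over 40 N, if the wrist force passes 120 N, or if a joint passes its speed limit or range.

### The arm

A 6-joint arm with a two-finger parallel gripper is mounted at the origin on the work surface. World frame = base frame: x ahead of the robot, y to its left, z up, the work surface at z = 0. Lengths are in mm, angles in degrees, forces in N, time in s.
With the tool pointing down it reaches from about 400 to 825 mm from the base axis. Payload 7 kg.
Tool frame: the origin (TCP) lies midway between the tips of the shut fingers; the grasp point (between the pads) lies 19 mm behind it; z points along the fingers, y is the line along which they close (so a half turn about z gives the same grasp; the last joint's range is limited). The gripper opens to 85 mm and grips with 20 to 120 N. Pads are 22 mm wide; open, the fingers measure 114 mm over their backs; the gripper's body (76 mm by 85 mm) begins 54 mm behind the grasp point. The pads swing forward as they close: fully open they stand 13 mm farther back than shut.
Start: joints at [-52.076, 20.546, 0.682, 0, -70.136, -16.507], TCP at [246.452, -628.376, 231.302] pointing down, gripper open.
Joint ranges: [-176.03, 176.03], [-82.01, 121.73], [-58.28, 71.71], [-173.87, 95.51], [-174.79, -0.11], [-173.66, 173.66]. Speed limits (degrees/s): [136.94, 136.94, 172.46, 180, 180, 180].

### API

Orientations are given as [roll, pitch, yaw] about the fixed x, y, z axes, in that order (R = Rz(yaw) Ry(pitch) Rx(roll)).
In Python, from rig import get_state, grab_frame, arm, spotter gives the robot as it stands.
- The arm moves only by the tool send_rows, never from a script. Its argument "deltas" is a list of rows, each a list of 3 entries, a list of its own where there are three numbers: the closure, from 0 (fully open) to 1 (shut), then the shift along the tool's x, y, z in m, then the turn, a rotation vector about the tool's x, y, z in rad. A call has 1 to 20 rows; each row shifts and turns the commanded pose from where the row before left it, along the tool's axes as they then stand; what a row does not reach is not made up. A row lasts 1/12 s, in which the tool goes at most 41.7 mm and 7.16 degrees, less where a joint would pass 70% of its speed; a pose out of reach is approached as far as the arm can. A call is refused whole if a number of a shift passes 0.0417 or a number of a turn 0.125, either way. A call with a gripper value outside its range is refused whole. The fingers move at their own pace and stop on an object; "squeeze" is the grip in N (left out, the last holds). Time passes only in rows, so rows that do not move let the fingers close. It gives the time, the measured TCP pose, the force, the opening and the grip force at its end, in the units of the state.
- get_state(): the state, without advancing time (a new reading comes with each control period).
- grab_frame(name): name is "side" or "top"; returns a dict with "pixels" (420x560x3 uint8, blue, green, red), "intrinsics" (3x3 intrinsics, pixels), "R" (3x3) and "t" (3): a world point X has camera coordinates R X + t. Camera axes: x right, y down, z forward; pixel columns grow to the right and rows downward; lengths in mm; the calibration is good to about 2 mm. A picture is of the moment at which its call begins. There is no depth.
- arm.close_job(): hands the job in; it is judged then, once.
Trained networks look in the newest picture that a camera, given by its name, has taken for a name from the list of things; names that differ only in an ending like _2 or _b are one class to them, and where a whole thing is asked for, a point or a joint stands for the part that bears it (a point fixed in the world has none). Each returns a list of dicts, best first, with "score" (0 to 1); they miss things now and then, are a little off and sometimes report something else, mostly with a low value. They report only what shows in the picture. A call takes as long as a camera call. They do not tell look-alikes from the thing itself.
- spotter.spot_in(target, camera): "xyz" ([x, y, z] in mm, in world coordinates, good to about 4 mm: the middle of the surface that is visible of it).
- spotter.outline_of(target, camera): "pixels" (420x560 bool, what is visible of it).
The state is a dict: "time": time; "joint_positions": joint angles; "joint_vel": joint speeds; "effort": joint torques, N m; "eef_pos": TCP position; "tool_rot": TCP orientation; "wrist_force": force on the tool from outside, world axes, zero at the start; "ft_torque": the same for the moment, N m; "opening": finger opening in mm; "finger_force": force on a finger pad.
Only numpy, scipy, OpenCV 4.12 (cv2) and the standard library are available. Lean on these libraries where they do the work, as an engineer would, in place of code of your own. Each camera call takes 0.05 s, during which the arm holds its last target. There are 200 camera calls.

## Working session

There is one attempt and no reset: what is moved stays moved. The work goes in short steps, Python scripts to look and compute and a tool call to move; the robot and the scene stay as the last step left them, time stands still between calls to the robot, and variables do not carry over. Pictures are saved under pics/ and viewed, at most 10 in all, crops included, and the job is handed in when it is done.

Besides the shell and the picture viewer there is one more tool, called after ">>>" by a JSON object that holds its "fn" and its "kwargs". send_rows: Moves the arm, as the interface text tells. Its arguments: {"type":"object","properties":{"deltas":{"type":"array","items":{"type":"array"}},"squeeze":{"type":"number"}},"required":["deltas"]}

```bash
mkdir -p pics; ls; python3 - <<'E'
from rig import get_state, grab_frame, arm, spotter
import cv2, numpy as np
s=get_state(); print({k:np.round(v,3).tolist() for k,v in s.items()})
for c in("side","top"):
    f=grab_frame(c); cv2.imwrite(f"pics/{c}0.png",f["pixels"]); print(c,np.round(-f["R"].T@f["t"]),np.round(f["R"],2).tolist())
    for n in["ramp","bolt","bolt_knob","trolley","trolley_mid","buffer_face","stop","stop_line","load","mould_a","lid_a","sponge","brush","cup"]:
        try: print(n,[(np.round(d["xyz"]).tolist(),round(d["score"],2)) for d in spotter.spot_in(n,c)][:4])
        except Exception as e: print(n,e)
print(get_state()["time"])
E
```

```text
pics
{'time': 0.0, 'joint_positions': [-52.075, 20.59, 0.633, -0.019, -70.135, -16.506], 'joint_vel': [-0.012, -0.039, -0.039, -0.085, -0.131, 0.027], 'effort': [-0.001, -58.332, 29.341, 6.937, -0.006, 0.0], 'eef_pos': [246.292, -627.948, 230.377], 'tool_rot': [179.907, -0.009, -158.588], 'wrist_force': [0.531, -0.495, -0.499], 'ft_torque': [-0.052, -0.003, -0.021], 'finger_force': 0.0, 'opening': 85.291}
side [-220. 1109.  967.] [[-0.82, -0.57, 0.01], [-0.31, 0.44, -0.84], [0.47, -0.69, -0.54]]
ramp [([593.0, 274.0, 63.0], 0.91), ([297.0, 359.0, 20.0], 0.75), ([606.0, 331.0, 192.0], 0.68)]
bolt [([495.0, 266.0, 130.0], 0.62)]
bolt_knob [([495.0, 266.0, 127.0], 0.44), ([753.0, 109.0, 87.0], 0.43)]
trolley [([598.0, 331.0, 129.0], 0.62)]
trolley_mid [([590.0, 335.0, 132.0], 0.58)]
buffer_face [([614.0, 209.0, 127.0], 0.45)]
stop [([564.0, -187.0, 57.0], 0.75), ([592.0, 332.0, 135.0], 0.51), ([396.0, 498.0, 52.0], 0.26)]
stop_line [([564.0, -188.0, 62.0], 0.62)]
load [([608.0, 330.0, 192.0], 0.87), ([423.0, 294.0, 66.0], 0.72)]
mould_a [([764.0, -62.0, 52.0], 0.94), ([298.0, 359.0, 19.
[... 519 characters left out ...]
, ([770.0, 92.0, 90.0], 0.6), ([525.0, 261.0, 121.0], 0.43)]
trolley_mid [([616.0, 280.0, 137.0], 0.97), ([596.0, -207.0, 13.0], 0.26)]
buffer_face []
stop [([594.0, -207.0, 16.0], 0.87), ([317.0, -301.0, 75.0], 0.66)]
stop_line [([593.0, -200.0, 13.0], 0.84), ([775.0, -84.0, 68.0], 0.66)]
load [([438.0, 269.0, 81.0], 0.95), ([449.0, 147.0, 77.0], 0.77), ([760.0, 230.0, 82.0], 0.76), ([621.0, 304.0, 215.0], 0.56)]
mould_a [([319.0, -300.0, 77.0], 0.93), ([770.0, 94.0, 90.0], 0.62)]
lid_a [([763.0, -202.0, 11.0], 0.64)]
sponge [([385.0, -98.0, 34.0], 0.91), ([596.0, -204.0, 15.0], 0.32)]
brush [([302.0, 354.0, 16.0], 0.94)]
cup [([406.0, 507.0, 39.0], 0.73), ([617.0, 281.0, 136.0], 0.27)]
1.5
```

View pics/side0.png

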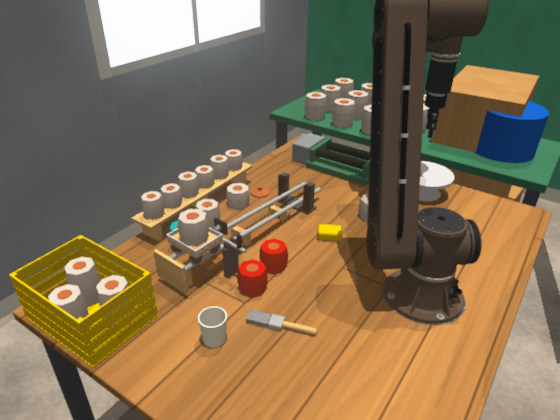

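View pics/top0.png

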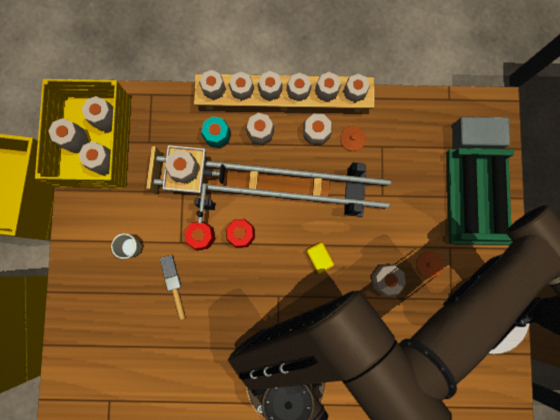

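The side view shows the trolley at (193,228) with the knob near (233,240), the stop posts at about (283,185) and (309,197), and the red look-alikes at (252,278) and (273,255). In the top view the rail runs from the board at (152,170) to the tube ends at (388,182)/(388,206). The stop is at about (355,190), and the bolt runs down from (205,180) towards the red mould at (198,235). I'll zoom in for exact pixels.

```bash
python3 - <<'E'
import cv2
a=cv2.imread("pics/top0.png")[130:260,140:400]; cv2.imwrite("pics/topz.png",cv2.resize(a,None,fx=3,fy=3,interpolation=cv2.INTER_CUBIC))
a=cv2.imread("pics/side0.png")[160:300,140:330]; cv2.imwrite("pics/sidez.png",cv2.resize(a,None,fx=4,fy=4,interpolation=cv2.INTER_CUBIC))
E
```

```text
(no output)
```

View pics/topz.png

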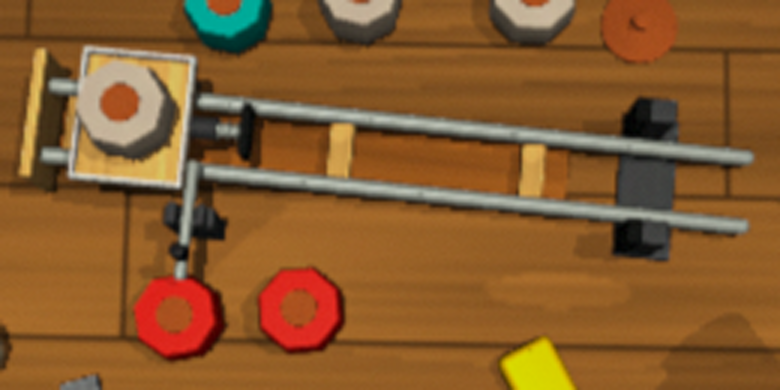

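View pics/sidez.png

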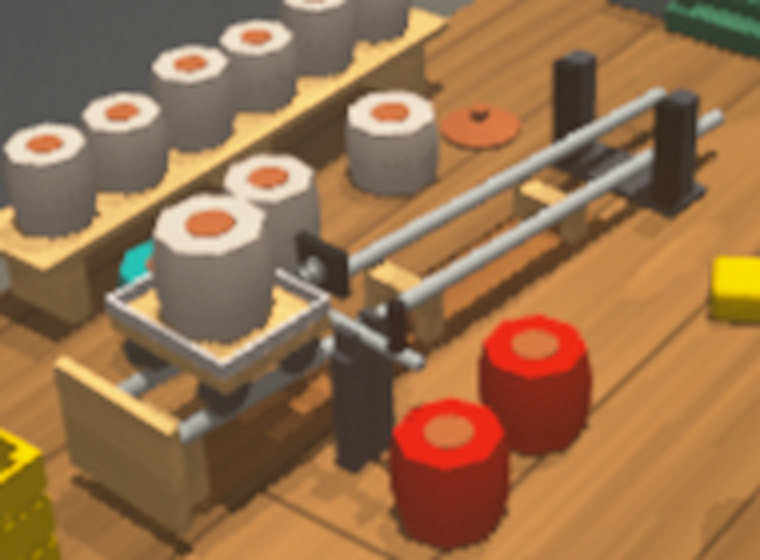

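The zooms show the rail at a slight yaw. The deck corners and tube ends are sharp, and the knob top is at topz (178,250) and sidez (397,302). I'll fit the ramp pose to these points in both views.

```bash
cat > fit.py <<'E'
import cv2, numpy as np
from rig import grab_frame
from scipy.optimize import least_squares
F={c:grab_frame(c) for c in("top","side")}
def W(p,P):
    a=np.radians(p[2]);c,s=np.cos(a),np.sin(a);P=np.atleast_2d(P).astype(float)
    return np.c_[p[0]+c*P[:,0]-s*P[:,1],p[1]+s*P[:,0]+c*P[:,1],P[:,2]]
def proj(c,X):
    f=F[c];q=(f["R"]@X.T).T+f["t"];q=q@f["intrinsics"].T;return q[:,:2]/q[:,2:]
rz=148.
top=[((752,157),(36,-360,41)),((747,227),(-36,-360,41)),((84,46),(65,317,rz)),((196,57),(65,207,rz)),((69,180),(-65,317,rz)),((182,187),(-65,207,rz)),((178,250),(-128,200,164))]
side=[((720,117),(-36,-360,41)),((660,93),(36,-360,41)),((108,298),(65,317,rz)),((328,298),(-65,207,rz)),((222,365),(-65,317,rz)),((397,304),(-128,200,164))]
ob={"top":(np.array([a for a,_ in top])/3+[140,130],np.array([b for _,b in top])),
"side":(np.array([a for a,_ in side])/4+[140,160],np.array([b for _,b in side]))}
def res(p): return np.concatenate([(proj(c,W(p,ob[c][1]))-ob[c][0]).ravel() for c in ob])
r=least_squares(res,[610,70,-5],loss="soft_l1");p=r.x
print(p); print(np.round(res(p).reshape(-1,2),1).tolist())
# stop: post tops
st=[("top",(655,107),61),("top",(643,245),-61),("side",(577,60),61),("side",(677,98),-61)]
def rs(q):
    o=[]
    for c,u,x in st:
        u=np.array(u)/(3 if c=="top" else 4)+([140,130] if c=="top" else [140,160]); o.append(proj(c,W(p,[x,q[0],120]))[0]-u)
    return np.array(o).ravel()
q=least_squares(rs,[-280]);print("post centre y",q.x,np.round(rs(q.x).reshape(-1,2),1).tolist())
im={c:F[c]["pixels"].copy() for c in F}
ov={}
for c,k,o,sz in(("top",3,(140,130),(260,130)),("side",4,(140,160),(190,140))):
    a=cv2.resize(im[c][o[1]:o[1]+sz[1],o[0]:o[0]+sz[0]],None,fx=k,fy=k,interpolation=cv2.INTER_CUBIC)
    def L(P,col,cl=True): cv2.polylines(a,[np.int32((proj(c,W(p,P))-o)*k)],cl,col,1)
    for x in(-36,36):L([(x,y,62+.058*y) for y in(-360,360)],(0,255,0),0)
    L([(x,y,rz) for x,y in((65,317),(65,207),(-65,207),(-65,317))],(255,0,255))
    for m in(-1,1):L([(m*x,y+q.x[0],120) for x,y in((49,-20),(73,-20),(73,20),(49,20))],(0,255,255))
    L([(-128,200,122),(-128,200,164)],(255,255,0),0)
    L([(x,147,97.5+dz-0) for x,dz in((-26,-1),(26,-1))],(0,255,255),0)
    ov[c]=a
h=np.zeros((390+0,780,3),np.uint8)
cv2.imwrite("pics/ovt.png",ov["top"]);cv2.imwrite("pics/ovs.png",ov["side"])
E
python3 fit.py
```

```text
[606.01924451  49.36964995  -4.46964613]
[[-1.7, 0.4], [-1.6, -0.1], [0.1, 0.1], [-0.2, -0.0], [-0.4, -1.1], [-0.6, 0.1], [-0.1, 0.2], [-0.3, -0.7], [0.1, -0.4], [-0.1, -1.1], [1.2, -1.4], [0.7, -1.0], [0.5, -0.4]]
post centre y [-248.55237144] [[-0.4, 1.0], [0.5, -4.6], [-0.6, -1.2], [0.1, -0.7]]
```

View pics/ovt.png

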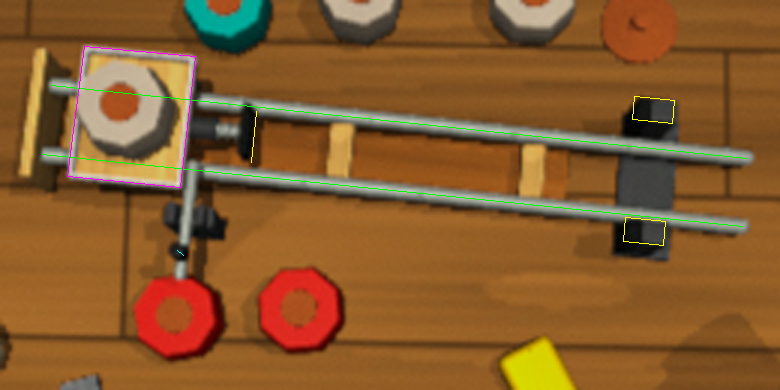

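View pics/ovs.png

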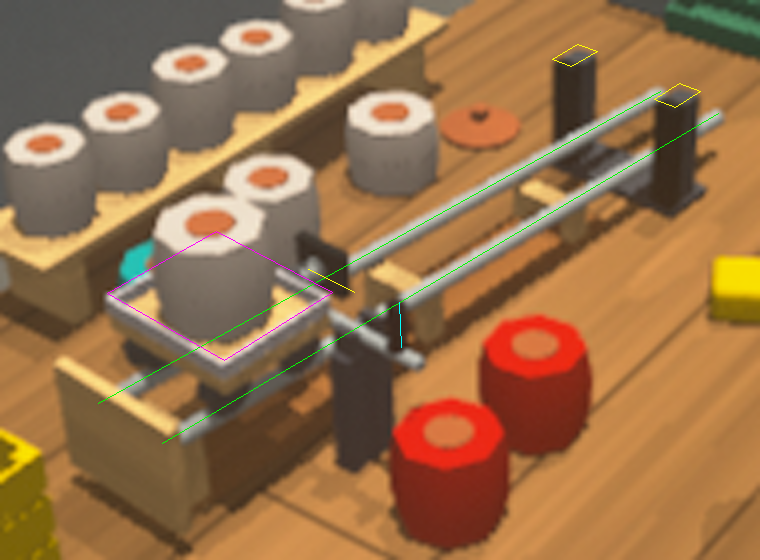

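The overlay agrees with the picture to about 1 px. It gives ramp origin (606, 49), yaw -4.5° and pad faces at ramp y of roughly -226. At tool yaw -94.5°, tool x points downhill, tool y points along the draw direction and tool z points down. I'll turn the tool first, then travel to above the knob.

>>> {"fn": "send_rows", "kwargs": {"deltas": [[0.3,[0,0,0],[0,0,-0.112]],[0.62,[0,0,0],[0,0,-0.112]],[0.62,[0,0,0],[0,0,-0.112]],[0.62,[0,0,0],[0,0,-0.112]],[0.62,[0,0,0],[0,0,-0.112]],[0.62,[0,0,0],[0,0,-0.112]],[0.62,[0,0,0],[0,0,-0.112]],[0.62,[0,0,0],[0,0,-0.112]],[0.62,[0,0,0],[0,0,-0.112]],[0.62,[0,0,0],[0,0,-0.112]],[0.62,[-0.03,-0.022,0],[0,0,0]],[0.62,[-0.03,-0.022,0],[0,0,0]],[0.62,[-0.03,-0.022,0],[0,0,0]],[0.62,[-0.03,-0.022,0],[0,0,0]],[0.62,[-0.03,-0.022,0],[0,0,0]],[0.62,[-0.03,-0.022,0],[0,0,0]],[0.62,[-0.03,-0.022,0],[0,0,0]],[0.62,[-0.03,-0.022,0],[0,0,0]]], "squeeze": 20}}

```text
time: 3.1
eef_pos: [441.3, -401.1, 231.6]
tool_rot: [-180.0, -0.0, -94.4]
wrist_force: [0.1, 0.4, 0.2]
opening: 32.7
finger_force: 0.0
```

>>> {"fn": "send_rows", "kwargs": {"deltas": [[0.62,[-0.039,0,0],[0,0,0]],[0.62,[-0.039,0,0],[0,0,0]],[0.62,[-0.039,0,0],[0,0,0]],[0.62,[-0.039,0,0],[0,0,0]],[0.62,[-0.039,0,0],[0,0,0]],[0.62,[-0.039,0,0],[0,0,0]],[0.62,[-0.039,0,0],[0,0,0]],[0.62,[-0.039,0,0],[0,0,0]],[0.62,[-0.039,0,0],[0,0,0]],[0.62,[-0.039,0,0],[0,0,0]],[0.62,[-0.039,0,0],[0,0,0]],[0.62,[-0.039,0,0],[0,0,0]],[0.62,[-0.039,0,0],[0,0,0]],[0.62,[-0.039,0,0],[0,0,0]],[0.62,[-0.039,0,0],[0,0,0]],[0.62,[-0.039,0,0],[0,0,0]],[0.62,[-0.02,0,0],[0,0,0]],[0.62,[0,0,0],[0,0,0]]]}}

```text
time: 4.6
eef_pos: [490.2, 243.3, 230.9]
tool_rot: [-180.0, 0.0, -94.2]
wrist_force: [0.5, -0.6, 0.1]
opening: 32.4
finger_force: 0.0
```

```bash
cat > h.py <<'E'
import numpy as np
from rig import get_state
p=[606.0,49.4,-4.47]
a=np.radians(p[2]);c,s=np.cos(a),np.sin(a)
def rf(w): d=np.array(w[:2])-p[:2]; return np.round([c*d[0]+s*d[1],-s*d[0]+c*d[1],w[2]],1)
def st():
    g=get_state(); print("t",round(g["time"],2),"ramp",rf(g["eef_pos"]),"rot",np.round(g["tool_rot"],2),"F(ramp)",rf(np.array(g["wrist_force"])+[p[0],p[1],0]),"open",round(g["opening"],1))
E
python3 -c "
from h import *;st()"
```

```text
t 4.6 ramp [-130.5  184.3  230.9] rot [-179.99    0.    -94.23] F(ramp) [ 0.5 -0.6  0.1] open 32.4
```

>>> {"fn": "send_rows", "kwargs": {"deltas": [[0.62,[-0.016,-0.002,0.02],[0,0,-0.004]],[0.62,[0,0,0.035],[0,0,0]],[0.62,[0,0,0],[0,0,0]]]}}

```text
time: 4.85
eef_pos: [490.2, 253.7, 170.7]
tool_rot: [179.6, -0.3, -94.2]
wrist_force: [-1.3, -1.5, -2.4]
opening: 32.3
finger_force: 0.0
```

```bash
python3 - <<'E'
from h import *;st()
import cv2
from rig import grab_frame
a=grab_frame("side")["pixels"][130:290,150:350]; b=grab_frame("top")["pixels"][130:290,140:300]
cv2.imwrite("pics/d.png",np.hstack([cv2.resize(a,None,fx=2.2,fy=2.2,interpolation=2),cv2.resize(b,None,fx=2.2,fy=2.2,interpolation=2)]))
E
```

```text
t 4.85 ramp [-131.3  194.6  170.7] rot [179.61  -0.29 -94.22] F(ramp) [-1.2 -1.6 -2.4] open 32.3
```

View pics/d.png

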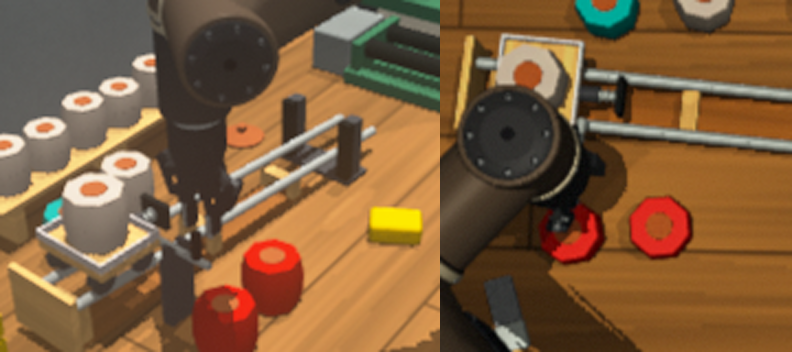

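The picture shows the fingers over the knob at about (190,195) in the left half, with red mould and trolley untouched. I'll re-read the settled state.

>>> {"fn": "send_rows", "kwargs": {"deltas": [[0.62,[0,0,0],[0,0,0]],[0.62,[0,0,0],[0,0,0]]]}}

```text
time: 5.12
eef_pos: [494.1, 255.5, 178.4]
tool_rot: [-179.9, 0.1, -94.2]
wrist_force: [-0.6, 0.3, 0.4]
opening: 32.4
finger_force: 0.0
```

```bash
python3 - <<'E'
from h import *;st()
E
```

```text
t 5.12 ramp [-127.6  196.8  178.4] rot [-1.7987e+02  1.1000e-01 -9.4190e+01] F(ramp) [-0.7  0.3  0.4] open 32.4
```

>>> {"fn": "send_rows", "kwargs": {"deltas": [[0.62,[-0.003,0,0.008],[0,0,0.004]],[0.62,[0,0,0.013],[0,0,0]],[0.62,[0,0,0.013],[0,0,0]],[0.62,[0,0,0.007],[0,0,0]],[0.62,[0,0,0],[0,0,0]],[0.62,[0,0,0],[0,0,0]],[0.62,[0,0.003,0],[0,0,0]],[0.62,[0,0,0],[0,0,0]]]}}

```text
time: 5.78
eef_pos: [490.4, 258.8, 136.1]
tool_rot: [-180.0, 0.1, -94.4]
wrist_force: [0.3, 0.9, 0.1]
opening: 32.2
finger_force: 0.0
```

```bash
python3 - <<'E'
from h import *;st()
E
```

```text
t 5.78 ramp [-131.6  199.7  136.1] rot [-1.7996e+02  5.0000e-02 -9.4410e+01] F(ramp) [0.2 0.9 0.1] open 32.2
```

>>> {"fn": "send_rows", "kwargs": {"deltas": [[0.62,[0,0.006,0],[0,0,0]],[0.62,[0,0.008,0],[0,0,0]],[0.62,[0,0.006,0],[0,0,0]],[0.62,[0,0,0],[0,0,0]],[0.62,[0,0,0],[0,0,0]]]}}

```text
time: 6.2
eef_pos: [469.6, 260.0, 135.5]
tool_rot: [180.0, 0.0, -94.4]
wrist_force: [-0.4, 0.4, 0.1]
opening: 32.4
finger_force: 0.0
```

```bash
python3 - <<'E'
from h import *;st()
E
```

```text
t 6.2 ramp [-152.4  199.3  135.5] rot [179.97   0.   -94.37] F(ramp) [-0.4  0.3  0.1] open 32.4
```

```bash
python3 - <<'E'
from h import *
from rig import grab_frame,spotter
grab_frame("side")
for n in("bolt_knob","bolt","trolley_mid"): print(n,[(rf(d["xyz"]),round(d["score"],2)) for d in spotter.spot_in(n,"side")][:3])
st()
E
```

```text
bolt_knob [(array([-146.5,  202.5,  127.8]), 0.44)]
bolt [(array([-143.1,  208.3,  129.5]), 0.61)]
trolley_mid [(array([-36. , 280.6, 133.2]), 0.75)]
t 6.4 ramp [-151.8  199.3  135.1] rot [ 1.7997e+02 -3.0000e-02 -9.4420e+01] F(ramp) [-0.2  0.2  0. ] open 32.5
```

>>> {"fn": "send_rows", "kwargs": {"deltas": [[0.62,[0,0.006,0],[0,0,0]]]}}

```text
time: 6.48
eef_pos: [465.1, 260.4, 135.1]
tool_rot: [-180.0, -0.0, -94.4]
wrist_force: [3.2, -1.3, -0.7]
opening: 32.5
finger_force: 1.6
```

Contact is confirmed: 3 N, and the bolt is at about 0.02 m. I'll write the trolley tracker before releasing.

```bash
cat > track.py <<'E'
import cv2,sys
from h import *
from rig import grab_frame
ref=cv2.imread("pics/top0.png")
def W(x,y,z): return np.array([p[0]+c*x-s*y,p[1]+s*x+c*y,z])
def pj(f,y): q=f["intrinsics"]@(f["R"]@W(0,y,70+.058*y+130)+f["t"]); return q[:2]/q[2]
def track(n=2):
    o=[]
    for i in range(n):
        t=get_state()["time"]; f=grab_frame("top"); a0=pj(f,262); h=13
        u,v=np.round(a0).astype(int); T=ref[v-h:v+h+1,u-h:u+h+1]
        best=None
        for y in np.arange(262,-200,-1.):
            b=pj(f,y)-a0+[u,v]; P=cv2.getRectSubPix(f["pixels"],(2*h+1,2*h+1),tuple(map(float,b)))
            e=np.abs(P.astype(float)-T).mean()
            if best is None or e<best[0]: best=(e,y)
        o.append((t,best[1],best[0])); cv2.imwrite(f"pics/t{t:.2f}.png",f["pixels"])
    for t,y,e in o: print(f"t {t:.3f} mid_y {y:.0f} face {y-115:.0f} err {e:.1f}")
    if n>1: print("v",(o[0][1]-o[-1][1])/(o[-1][0]-o[0][0]))
    st()
if __name__=="__main__": track(int(sys.argv[1]))
E
python3 - <<'E'
import cv2
from track import *
import rig,track
f=grab_frame("top"); f=dict(f); f["pixels"]=ref
track.grab_frame=lambda n:f
track.track(1)
E
```

```text
t 6.533 mid_y 262 face 147 err 0.0
t 6.53 ramp [-158.1  199.3  135.1] rot [180.    -0.   -94.45] F(ramp) [ 0.3  0.3 -1. ] open 32.6
```

>>> {"fn": "send_rows", "kwargs": {"deltas": [[0.62,[0,0.011,0],[0,0,0]],[0.62,[0,0.011,0],[0,0,0]],[0.62,[0.015,-0.003,0],[0,0,0]],[0.62,[0.04,0,0],[0,0,0]],[1,[0.03,-0.02,0.003],[0,0,0]],[1,[0.028,-0.028,0.006],[0,0,0]],[1,[0.028,-0.028,0.006],[0,0,0]],[1,[0.028,-0.028,0.006],[0,0,0]],[1,[0.028,-0.028,0.006],[0,0,0]],[1,[0.02,-0.028,0.006],[0,0,0]],[1,[0.013,-0.018,0.003],[0,0,0]]]}}

```text
time: 7.45
eef_pos: [605.9, 16.4, 98.3]
tool_rot: [179.9, -0.0, -94.5]
wrist_force: [0.4, 0.3, -0.1]
opening: 0.1
finger_force: 0.0
```

```bash
python3 track.py 2
```

```text
t 7.450 mid_y -153 face -268 err 62.3
t 7.500 mid_y -153 face -268 err 62.3
v 0.0
t 7.55 ramp [  2.6 -32.8  97.9] rot [ 1.7989e+02 -5.0000e-02 -9.4590e+01] F(ramp) [-0.9  0.3 -0.6] open 0.0
```

```bash
python3 - <<'E'
import cv2,numpy as np
a=cv2.imread("pics/t7.45.png")[100:250,130:400];b=cv2.imread("pics/t7.50.png")[100:250,130:400]
cv2.imwrite("pics/e.png",np.vstack([cv2.resize(x,None,fx=2,fy=2) for x in(a,b)]))
E
```

```text
(no output)
```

View pics/e.png

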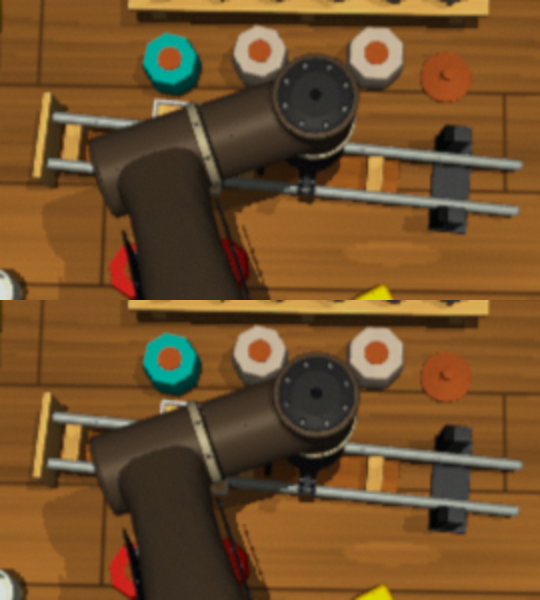

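The top view shows the arm covering the mould, but the deck corner shows at (154,103), then (161,102) in the second frame, and the buffer edge at (262,168), then (268,168). That puts the trolley about 115 to 125 mm down at about 0.2 m/s, with its face near ramp y = 14 now and the fingers' contact side at about -22. I'll run ahead slightly slower than it and then brake.

>>> {"fn": "send_rows", "kwargs": {"deltas": [[1,[0.005,0,0],[0,0,0]],[1,[0.011,0,0.001],[0,0,0]],[1,[0.014,0,0.001],[0,0,0]],[1,[0.014,0,0.001],[0,0,0]],[1,[0.014,0,0.001],[0,0,0]],[1,[0.014,0,0],[0,0,0]],[1,[0.014,0,0.001],[0,0,0]],[1,[0.014,0,0.001],[0,0,0]]]}}

```text
time: 8.22
eef_pos: [597.4, -82.4, 93.5]
tool_rot: [-180.0, 0.0, -94.4]
wrist_force: [0.5, -0.2, 0.5]
opening: -0.1
finger_force: 0.2
```

```bash
python3 -c "
from h import *;st()"
```

```text
t 8.22 ramp [   1.7 -132.1   93.5] rot [-179.98    0.    -94.43] F(ramp) [ 0.5 -0.2  0.5] open -0.1
```

>>> {"fn": "send_rows", "kwargs": {"deltas": [[1,[0.013,0,0.001],[0,0,0]],[1,[0.0115,0,0.001],[0,0,0]],[1,[0.01,0,0],[0,0,0]],[1,[0.0085,0,0.001],[0,0,0]],[1,[0.007,0,0],[0,0,0]],[1,[0.0055,0,0.001],[0,0,0]],[1,[0.004,0,0],[0,0,0]],[1,[0.0025,0,0],[0,0,0]],[1,[0.001,0,0],[0,0,0]],[1,[0,0,0],[0,0,0]]]}}

```text
time: 9.05
eef_pos: [592.7, -143.5, 89.2]
tool_rot: [180.0, 0.0, -94.4]
wrist_force: [-0.0, -0.5, -1.3]
opening: -0.2
finger_force: 0.5
```

```bash
python3 - <<'E'
from h import *;st()
import cv2
from rig import grab_frame
a=grab_frame("side")["pixels"][130:290,150:350]; b=grab_frame("top")["pixels"][100:260,200:400]
cv2.imwrite("pics/g.png",np.hstack([cv2.resize(x,None,fx=2,fy=2,interpolation=2) for x in(a,b)]))
E
```

```text
t 9.05 ramp [   1.8 -193.4   89.2] rot [179.99   0.   -94.41] F(ramp) [ 0.  -0.5 -1.3] open -0.2
```

View pics/g.png

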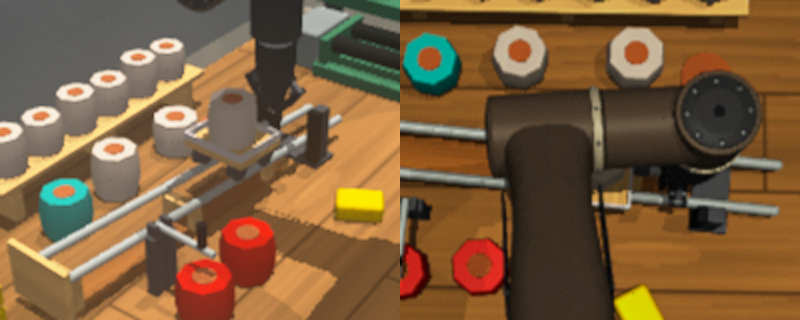

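The side view shows the trolley caught on its buffer short of the stop, the mould upright and the bolt drawn. Now I'll hold for over two seconds.

>>> {"fn": "send_rows", "kwargs": {"deltas": [[1,[0,0,0],[0,0,0]],[1,[0,0,0],[0,0,0]],[1,[0,0,0],[0,0,0]],[1,[0,0,0],[0,0,0]],[1,[0,0,0],[0,0,0]],[1,[0,0,0],[0,0,0]],[1,[0,0,0],[0,0,0]],[1,[0,0,0],[0,0,0]],[1,[0,0,0],[0,0,0]],[1,[0,0,0],[0,0,0]],[1,[0,0,0],[0,0,0]],[1,[0,0,0],[0,0,0]],[1,[0,0,0],[0,0,0]],[1,[0,0,0],[0,0,0]],[1,[0,0,0],[0,0,0]],[1,[0,0,0],[0,0,0]],[1,[0,0,0],[0,0,0]],[1,[0,0,0],[0,0,0]],[1,[0,0,0],[0,0,0]],[1,[0,0,0],[0,0,0]]]}}

```text
time: 10.82
eef_pos: [592.7, -143.6, 89.3]
tool_rot: [180.0, -0.0, -94.4]
wrist_force: [0.3, -1.0, -0.2]
opening: 0.1
finger_force: 0.5
```

>>> {"fn": "send_rows", "kwargs": {"deltas": [[1,[0,0,0],[0,0,0]],[1,[0,0,0],[0,0,0]],[1,[0,0,0],[0,0,0]],[1,[0,0,0],[0,0,0]],[1,[0,0,0],[0,0,0]],[1,[0,0,0],[0,0,0]],[1,[0,0,0],[0,0,0]],[1,[0,0,0],[0,0,0]],[1,[0,0,0],[0,0,0]],[1,[0,0,0],[0,0,0]],[1,[0,0,0],[0,0,0]],[1,[0,0,0],[0,0,0]]]}}

```text
time: 11.82
eef_pos: [592.8, -143.6, 89.3]
tool_rot: [180.0, -0.0, -94.4]
wrist_force: [-0.9, -0.5, 0.4]
opening: 0.1
finger_force: 0.5
```

>>> {"fn": "send_rows", "kwargs": {"deltas": [[1,[0.001,0,0],[0,0,0]],[1,[0.002,0,0],[0,0,0]],[1,[0.003,0,0],[0,0,0]],[1,[0.004,0,0.001],[0,0,0]],[1,[0.004,0,0],[0,0,0]],[1,[0.004,0,0],[0,0,0]],[1,[0.004,0,0],[0,0,0]],[1,[0.004,0,0.001],[0,0,0]],[1,[0.004,0,0],[0,0,0]],[1,[0.004,0,0],[0,0,0]],[1,[0.004,0,0],[0,0,0]],[1,[0.004,0,0.001],[0,0,0]],[1,[0.004,0,0],[0,0,0]],[1,[0.004,0,0],[0,0,0]],[1,[0.004,0,0],[0,0,0]],[1,[0.004,0,0.001],[0,0,0]],[1,[0.004,0,0],[0,0,0]],[1,[0.004,0,0],[0,0,0]],[1,[0.004,0,0],[0,0,0]],[1,[0.004,0,0.001],[0,0,0]]]}}

```text
time: 13.48
eef_pos: [587.2, -217.8, 84.5]
tool_rot: [-180.0, -0.0, -94.4]
wrist_force: [-0.1, 0.2, 1.3]
opening: 0.1
finger_force: 0.3
```

```bash
python3 - <<'E'
from h import *;st()
from rig import grab_frame,spotter
grab_frame("side")
for n in("load","trolley_mid","stop"): print(n,[(rf(d["xyz"]),round(d["score"],2)) for d in spotter.spot_in(n,"side")][:3])
E
```

```text
t 13.48 ramp [   2.  -267.8   84.5] rot [-179.98   -0.    -94.41] F(ramp) [-0.1  0.2  1.3] open 0.1
load [(array([ -18.3, -119.7,  164.4]), 0.91), (array([-199.9,  228.2,   68.8]), 0.88), (array([-182. ,  107.6,   64.7]), 0.83)]
trolley_mid [(array([ -34. , -118.6,  108.2]), 0.65)]
stop [(array([ -64.2, -235.1,   53.1]), 0.85)]
```

>>> {"fn": "send_rows", "kwargs": {"deltas": [[1,[0.002,0,0],[0,0,0]],[1,[0.003,0,0],[0,0,0]],[1,[0.003,0,0],[0,0,0]],[1,[0.003,0,0],[0,0,0]],[1,[0.003,0,0],[0,0,0]],[1,[0.003,0,0],[0,0,0]],[1,[0.003,0,0],[0,0,0]],[1,[0.003,0,0],[0,0,0]],[1,[0.003,0,0],[0,0,0]],[1,[0.003,0,0],[0,0,0]],[1,[0.003,0,0],[0,0,0]],[1,[0.003,0,0],[0,0,0]],[1,[0.003,0,0],[0,0,0]],[1,[0.003,0,0],[0,0,0]],[1,[0.003,0,0],[0,0,0]],[1,[0.003,0,0],[0,0,0]],[1,[0.003,0,0],[0,0,0]],[1,[0.003,0,0],[0,0,0]],[1,[0.003,0,0],[0,0,0]],[1,[0.003,0,0],[0,0,0]]]}}

```text
time: 15.35
eef_pos: [582.5, -276.5, 84.3]
tool_rot: [-180.0, 0.0, -94.4]
wrist_force: [0.9, 0.3, -0.1]
opening: -0.2
finger_force: 0.0
```

```bash
python3 - <<'E'
from h import *;st()
import cv2
from rig import grab_frame,spotter
a=grab_frame("side")["pixels"][150:240,230:350]
for n in("load","trolley_mid"): print(n,[(rf(d["xyz"]),round(d["score"],2)) for d in spotter.spot_in(n,"side")][:1])
cv2.imwrite("pics/k.png",cv2.resize(a,None,fx=6,fy=6,interpolation=2))
E
```

```text
t 15.35 ramp [   2.  -326.7   84.3] rot [-180.      0.    -94.41] F(ramp) [ 0.9  0.4 -0.1] open -0.2
load [(array([-183.4,  109.7,   62.5]), 0.95)]
trolley_mid [(array([ -33.7, -148.2,  103.6]), 0.61)]
```

View pics/k.png

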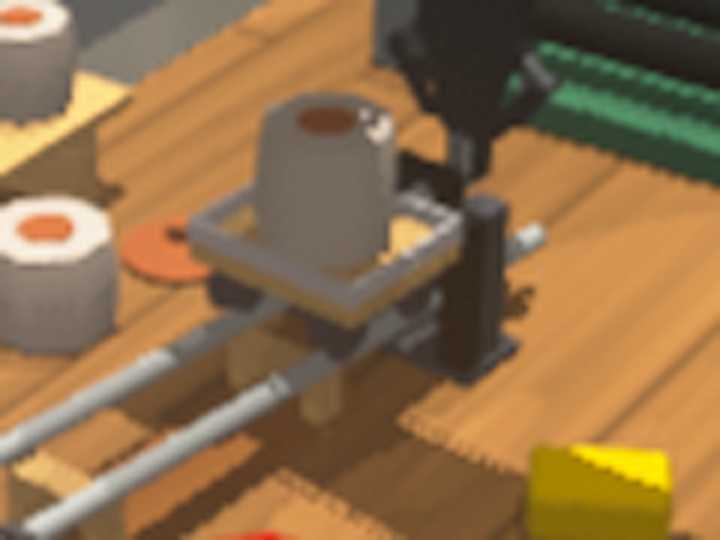

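The trolley stands at the pads, the fingers are free (finger force 0) and the mould is upright. I'll lift the hand away.

>>> {"fn": "send_rows", "kwargs": {"deltas": [[1,[0.006,0,-0.005],[0,0,0]],[1,[0.006,0,-0.015],[0,0,0]],[1,[0,0,-0.025],[0,0,0]],[1,[0,0,-0.03],[0,0,0]],[1,[0,0,-0.03],[0,0,0]],[1,[0,0,-0.03],[0,0,0]],[1,[0,0,-0.02],[0,0,0]],[1,[0,0,-0.01],[0,0,0]],[1,[0,0,0],[0,0,0]],[1,[0,0,0],[0,0,0]],[1,[0,0,0],[0,0,0]],[1,[0,0,0],[0,0,0]]]}}

```text
time: 16.5
eef_pos: [580.9, -287.9, 247.5]
tool_rot: [179.8, 0.0, -94.4]
wrist_force: [0.3, 0.4, 0.6]
opening: 0.1
finger_force: 0.0
```

```bash
python3 - <<'E'
from h import *;st()
from rig import grab_frame,spotter,arm
grab_frame("side")
for n in("trolley_mid","bolt_knob"): print(n,[(rf(d["xyz"]),round(d["score"],2)) for d in spotter.spot_in(n,"side")][:1])
E
```

```text
t 16.5 ramp [   1.2 -338.3  247.5] rot [ 1.7984e+02  3.0000e-02 -9.4420e+01] F(ramp) [0.3 0.4 0.6] open 0.1
trolley_mid [(array([-255. , -333.5,   49.2]), 0.73)]
bolt_knob [(array([-172.7,  201.3,  126.9]), 0.59)]
```

```bash
python3 -c "
from rig import arm;print(arm.close_job())"
```

```text
the job is handed in; nothing more can be done
None
```

I handed the job in with no verdict shown: the bolt was drawn about 45 mm, the trolley was caught while rolling and held for over 2 s, then let down against the pads and the hand lifted clear; the last close-up showed the mould upright, but I did not re-measure the trolley after lifting away.

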